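# Fit the flat anvil in the test machine's tool holder

## Task

Take the flat-topped round anvil out of the tool rack, put its stem into the socket of the steel tool holder and press it down until the sprung ball clicks and the anvil sits fully home, its head down on the holder. Do not let it drop home from a height; leave the two other tools where they are in the rack, and let go of the anvil.

Things in the scene. Friction and masses are not known exactly. Their poses are not given: they have to be found in the camera images.
- anvil: The anvil to fit: aluminium cylinder, head 44 mm across, 45 tall, flat top. Under it a steel stem 24 mm thick, 40 long, last 10 mm tapering to 8, with a ring groove 16 to 26 mm below the head. 0.22 kg. Origin: on the axis at the head's underside; z up the axis. It stands in a black rack 290 x 80 x 50 mm high, one of 3 wide holes 95 mm apart (order of tools varies), head resting on the rack's top.
- socket_mouth (a point): Centre of the socket's mouth in the top face (60 mm up) of the fixed steel holder, 76 mm square on a 120 mm base plate; z up. Bore 26 mm wide, 44 deep, bevelled to 34 at the mouth. A sprung 12 mm ball stands 5 mm out of its wall, 22 mm down: a stem let in rests on it, head 8 to 14 mm short of home; 10 to 15 N down then clicks it into the groove. Home: head's underside on the top face.
- ridge_nose: Bystander, leave it: a tool with a square 40 x 40 mm aluminium head rising to a sharp roof-like ridge 45 mm above the head's underside, on the same kind of stem, in the same rack. Origin on the axis at the head's underside, z up.
- dome_nose: Bystander, leave it: a tool with a slimmer round aluminium head, 34 mm across, ending in a half-ball 45 mm above the head's underside, on the same kind of stem, in the same rack. Origin on the axis at the head's underside, z up.
Not all that is in view belongs to the job. What is shaped like the anvil but turquoise is not meant. There is more than one size of the part that bears socket_mouth; the job needs the larger.

How it is judged:
By the outcome, as a careful person would: the job done as asked, in the order asked, and still so for the second after the job is handed in, with the robot touching nothing.
It also fails if it takes over 48 s, if anything falls off the work surface, if the arm or the gripper's body presses on something with over 40 N, if the wrist force passes 120 N, or if a joint passes its speed limit or range.

## Robot

A 6-joint arm with a two-finger parallel gripper is mounted at the origin on the work surface. World frame = base frame: x ahead of the robot, y to its left, z up, the work surface at z = 0. Lengths are in m, angles in rad, forces in N, time in s.
With the tool pointing down it reaches from about 0.275 to 0.75 m from the base axis. Payload 10.2 kg.
Tool frame: the origin (TCP) lies at the very end of the fingers, on their centre line; the grasp point (between the pads) lies 19 mm behind it; z points along the fingers, y is the direction in which the jaws open and shut (so a half turn about z gives the same grasp; the last joint's range is limited). The gripper opens to 88 mm and grips with 3 to 60 N. Pads are 18 mm wide; open, the fingers measure 123 mm over their backs; the gripper's body (75 mm by 187 mm) begins 45 mm behind the grasp point.
Start: joints at [1.123, 0.313, 1.498, -0, 1.331, -0.223], TCP at [0.117, 0.512, 0.215] pointing down, gripper open.
Joint ranges: [-2.94, 2.94], [-0.97, 2.17], [0.19, 2.56], [-1.23, 4.37], [0.02, 3.11], [-2.88, 2.88]. Speed limits (rad/s): [2.39, 2.39, 3.01, 3.14, 3.14, 3.14].

## Interface

Orientations are given as a rotation vector (axis times angle).
In Python, from workcell import ctrl, viewer, job gives the robot as it stands.
- The arm moves only by the tool move_arm, never from a script. Its argument "steps" is a list of rows, each a list of 2 entries, a list of its own where there are three numbers: the shift along the tool's x, y, z in m, then the turn, a rotation vector about the tool's x, y, z in rad. A call has 1 to 5 rows; each row shifts and turns the pose as measured when the row begins, along the tool's axes as they then stand; what a row does not reach is not made up. A row lasts 1/12 s, in which the tool goes at most 41.7 mm and 7.16 degrees, less where a joint would pass 70% of its speed; a pose out of reach is approached as far as the arm can. A call with a gripper value outside its range is refused whole. "hand" is the opening, from -1 (shut) to 1 (fully open), so that 0 is half open, set as the call begins (left out, the last holds). The fingers move at their own pace and stop on an object; the grip force is fixed at half the most. Time passes only in rows, so rows that do not move let the fingers close. It gives the time, the measured TCP pose, the force and the opening at its end, in the units of the state.
- ctrl.sense(): the state, without advancing time (a new reading comes with each control period).
- viewer.grab_frame(name): name is "scene" or "top" or "wrist"; returns (picture, depth): 400x640x3 uint8, red, green, blue; 400x640 float32, m along the optical axis (not along the pixel's ray), 0 where there is no reading.
- viewer.camera_info(name): a dict with "fx", "fy", "cx", "cy" (pixels), "xyz" and "attitude" of the camera in the world. Camera axes: x right, y up, looking along -z (the intrinsics and any distortion apply to the point x, -y, -z); pixel columns grow to the right and rows downward; lengths in m; the calibration is good to about 2 mm. The wrist camera is an equidistant fisheye: a pixel r from the principal point sees the ray r / f radians off the axis. A picture is of the moment at which its call begins: read the wrist's pose just before it. camera_info takes no time and is no camera call; for the wrist camera it gives the pose at the moment of the call.
- job.sign_off(): hands the job in, once; it reports no verdict.
The state is a dict: "t": time; "q": joint angles; "joint_velocities": joint speeds; "tau": joint torques, N m; "position": TCP position; "tcp_rot": TCP orientation; "ft_force": force on the tool from outside, world axes, zero at the start; "wrist_torque": the same for the moment, N m; "finger_gap": finger opening in m.
Only numpy, scipy, OpenCV 4.12 (cv2) and the standard library are available. Lean on these libraries where they do the work, as an engineer would, in place of code of your own. Each camera call takes 0.05 s, during which the arm holds its last target. There are 200 camera calls.

## Working session

There is one attempt and no reset: what is moved stays moved. The work goes in short steps, Python scripts to look and compute and a tool call to move; the robot and the scene stay as the last step left them, time stands still between calls to the robot, and variables do not carry over. Pictures are saved under pics/ and viewed, about 8 in all and at most 12, crops included, and the job is handed in when it is done.

Besides the shell and the picture viewer there is one more tool, called after "Emit:" as name(argument=value, ...) on one line, values as JSON. move_arm: Moves the arm, as the interface text tells. Its arguments: {"type":"object","properties":{"steps":{"type":"array","items":{"type":"array"}},"hand":{"type":"number"}},"required":["steps"]}

```bash
ls; mkdir -p pics
python3 - <<'E'
from workcell import ctrl, viewer, job
import cv2, numpy as np
for n in ("scene","top"):
    p,d=viewer.grab_frame(n); np.savez(f"{n}0.npz",p=p,d=d)
    cv2.imwrite(f"pics/{n}0.png",p[:,:,::-1]); print(n,viewer.camera_info(n), d.min(),d.max())
print(ctrl.sense())
E
```

```text
pics
scene {'fx': 363.0702179634887, 'fy': 363.0702179634887, 'cx': 319.9610268873888, 'cy': 203.69127563993567, 'xyz': array([0.81877071, 0.37532896, 0.49583428]), 'attitude': array([0.3740017 , 1.08049903, 2.32564669])} 0.0 2.7639554
top {'fx': 483.06620581492285, 'fy': 483.06620581492285, 'cx': 319.1073138869203, 'cy': 193.77879847191832, 'xyz': array([ 0.33096698, -0.00299157,  1.15706954]), 'attitude': array([ 0.11073222, -0.13332269, -1.58280165])} 0.0 2.0945816
{'t': 0.1, 'q': array([ 1.12261505e+00,  3.13424134e-01,  1.49832239e+00,  5.03845330e-06,
        1.33102309e+00, -2.23419332e-01]), 'joint_velocities': array([ 0.00030235, -0.00278437, -0.00322885,  0.00021113,  0.00178591,
       -0.00137971]), 'tau': array([ 3.20701263e-03, -4.02818549e+01, -2.52647316e+01,  6.96165604e-02,
        3.42021638e-02, -7.08888342e-05]), 'position': array([0.11692347, 0.51156973, 0.2145175 ]), 'tcp_rot': array([-3.52270359e-01, -3.12138451e+00,  1.74275018e-03]), 'ft_force': array([ 0.30489646, -0.05740362,  0.17253376]), 'wrist_torque': array([ 0.00412625,  0.02191946, -0.02243057]), 'finger_gap': 0.08813771525249338}
```

View pics/scene0.png

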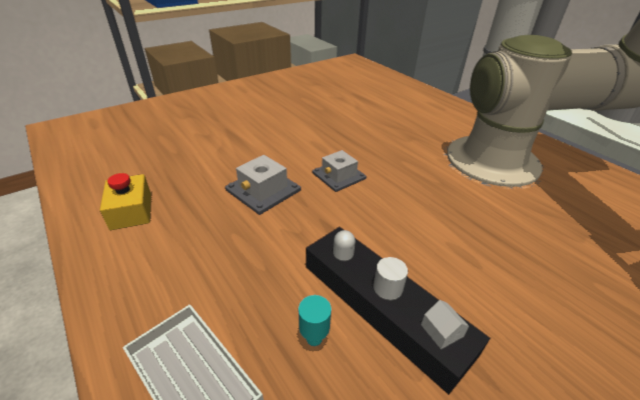

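View pics/top0.png

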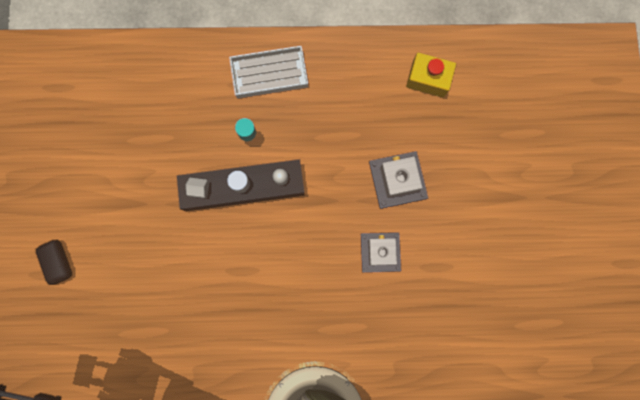

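In both views I could mistake something else for the anvil or the holder:

| Thing | Scene pixel | Top pixel | Decision |
|---|---|---|---|
| White flat round head in the rack | (391,278) | (238,181) | The anvil |
| Dome | (344,244) | (280,177) | Leave |
| Ridge | (445,323) | (197,188) | Leave |
| Turquoise look-alike | (315,318) | (245,129) | Not meant |
| Larger holder | (263,182) | (401,177) | Use this one |
| Smaller holder | (340,168) | (382,252) | Not meant |

Next I'll measure the anvil and the larger holder.

```bash
cat > h.py <<'E'
import numpy as np, cv2
from scipy.spatial.transform import Rotation as R
from workcell import ctrl, viewer, job
def ray(info,u,v):
    x=(np.asarray(u,float)-info['cx'])/info['fx']; y=(np.asarray(v,float)-info['cy'])/info['fy']
    return R.from_rotvec(info['attitude']).apply(np.stack([x,-y,-np.ones_like(x)],-1))
def wray(info,u,v):
    a=(np.asarray(u,float)-info['cx'])/info['fx']; b=(np.asarray(v,float)-info['cy'])/info['fy']
    r=np.hypot(a,b)+1e-9; s=np.sin(r)/r
    return R.from_rotvec(info['attitude']).apply(np.stack([a*s,-b*s,-np.cos(r)],-1))
def onz(info,d,z):
    return info['xyz']+d*((z-info['xyz'][2])/d[...,2])[...,None]
E
python3 - <<'E'
from h import *
for n in ("top","scene"):
    f=np.load(n+"0.npz"); p,d=f['p'],f['d']; i=viewer.camera_info(n)
    V,U=np.mgrid[0:400,0:640]; r=ray(i,U,V)
    P=i['xyz']+r*d[...,None]   # depth cloud
    hsv=cv2.cvtColor(p,cv2.COLOR_RGB2HSV)
    grey=(hsv[...,1]<45)&(hsv[...,2]>90)
    for nm,(u,v),z in (("anvil",(238,181) if n=="top" else (391,268),.095),("ridge",(197,188) if n=="top" else (445,320),.09),("dome",(280,177) if n=="top" else (344,240),.09),("holder",(401,190) if n=="top" else (263,182),.06),("small",(382,263) if n=="top" else (340,170),.04)):
        lab=cv2.connectedComponents(grey.astype(np.uint8),connectivity=4)[1]
        m=(lab==lab[v,u])&(d>0)
        Q=P[m]; zt=np.median(Q[Q[:,2]>np.percentile(Q[:,2],70)][:,2]); top=m&(abs(P[...,2]-zt)<.006)
        cs,_=cv2.findContours(top.astype(np.uint8),cv2.RETR_EXTERNAL,cv2.CHAIN_APPROX_NONE); c=max(cs,key=len)[:,0,:]
        W=onz(i,ray(i,c[:,0],c[:,1]),z)[:,:2].astype(np.float32)*1000
        print(n,nm,m.sum(),"ztop",zt.round(4),"minrect",cv2.minAreaRect(W),"circ",cv2.minEnclosingCircle(W))
# rack & holes in top
f=np.load("top0.npz"); p,d=f['p'],f['d']; i=viewer.camera_info("top")
blk=(p.max(2)<60).astype(np.uint8); blk[:, :150]=0; blk[230:]=0; blk[:,330:]=0
cs,_=cv2.findContours(blk,cv2.RETR_EXTERNAL,cv2.CHAIN_APPROX_NONE); c=max(cs,key=cv2.contourArea)[:,0,:]
print("rack",cv2.minAreaRect(onz(i,ray(i,c[:,0],c[:,1]),.05)[:,:2].astype(np.float32)*1000))
E
python3 - <<'E'
import cv2,numpy as np
a=cv2.imread('pics/top0.png')[110:220,170:440]; b=cv2.imread('pics/scene0.png')[140:370,220:500]
cv2.imwrite('pics/crop.png',np.vstack([cv2.resize(a,(780,318),interpolation=2),cv2.resize(cv2.copyMakeBorder(b,0,0,0,500,0),(780,230*1))]))
E
```

```text
Traceback (most recent call last):
  File "h.py", line 6, in ray
    return R.from_rotvec(info['attitude']).apply(np.stack([x,-y,-np.ones_like(x)],-1))
           ~~~~~~~~~~~~~~~~~~~~~~~~~~~~~~~~~~~~~^^^^^^^^^^^^^^^^^^^^^^^^^^^^^^^^^^^^^^
  File "scipy/spatial/transform/_rotation.pyx", line 2580, in scipy.spatial.transform._rotation.Rotation.apply
ValueError: Expected input of shape (3,) or (P, 3), got (400, 640, 3).
```

View pics/crop.png

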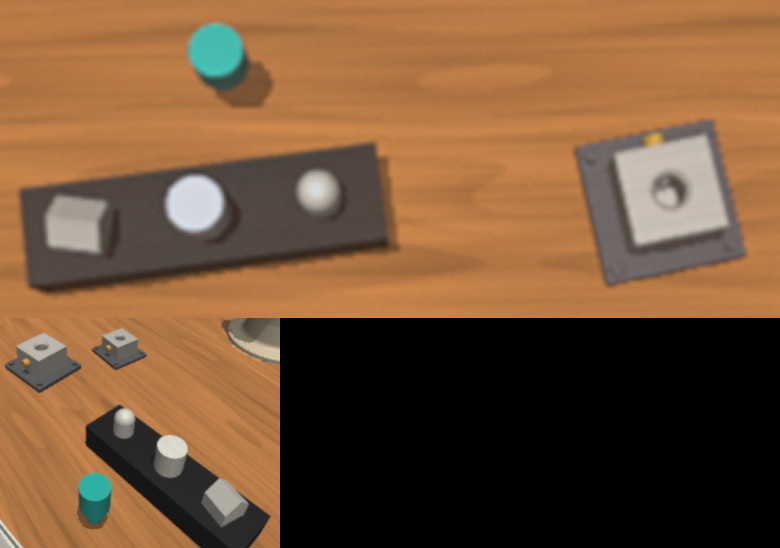

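The close crop confirms the choice. The flat white round head in the middle of the rack (crop (195,204)) is the anvil, with the ridge to its left and the dome to its right. The larger holder's bore is at crop (669,190). I'll fix the array-shape error in the helper and measure.

```bash
sed -i "s/R.from_rotvec(info\['attitude'\]).apply(\(.*\))$/\1 @ R.from_rotvec(info['attitude']).as_matrix().T/" h.py; grep -n "as_matrix" h.py
python3 - <<'E'
from h import *
for n in ("top","scene"):
    f=np.load(n+"0.npz"); p,d=f['p'],f['d']; i=viewer.camera_info(n)
    V,U=np.mgrid[0:400,0:640]; P=i['xyz']+ray(i,U,V)*d[...,None]
    hsv=cv2.cvtColor(p,cv2.COLOR_RGB2HSV)
    grey=((hsv[...,1]<60)&(hsv[...,2]>90)).astype(np.uint8)
    lab=cv2.connectedComponents(grey,connectivity=4)[1]
    t=n=="top"
    for nm,(u,v),z in (("anvil",(238,181) if t else (391,266),.095),("dome",(280,177) if t else (344,240),.09),("ridge",(197,188) if t else (445,320),.09),("holder",(401,188) if t else (263,190),.06),("small",(382,261) if t else (340,170),.04)):
        m=(lab==lab[v,u])&(d>0)&(grey>0)
        if m.sum()<20: print(n,nm,"no mask"); continue
        zt=np.percentile(P[m][:,2],75); top=m&(abs(P[...,2]-zt)<.006)
        cs,_=cv2.findContours(top.astype(np.uint8),cv2.RETR_EXTERNAL,cv2.CHAIN_APPROX_NONE); c=max(cs,key=len)[:,0,:]
        W=onz(i,ray(i,c[:,0],c[:,1]),z)[:,:2].astype(np.float32)*1000
        print(n,nm,m.sum(),"ztop",zt.round(4),"rect",np.round(np.hstack([np.ravel(x) for x in cv2.minAreaRect(W)]),1),"circ",np.round(np.hstack(cv2.minEnclosingCircle(W)),1))
f=np.load("top0.npz"); p=f['p']; i=viewer.camera_info("top")
blk=(p.max(2)<85).astype(np.uint8); blk[:, :150]=0; blk[230:]=0; blk[:,330:]=0
cs,_=cv2.findContours(blk,cv2.RETR_EXTERNAL,cv2.CHAIN_APPROX_NONE); c=max(cs,key=cv2.contourArea)[:,0,:]
print("rack",cv2.minAreaRect(onz(i,ray(i,c[:,0],c[:,1]),.05)[:,:2].astype(np.float32)*1000))
print(R.from_rotvec(ctrl.sense()['tcp_rot']).as_matrix().round(3), viewer.camera_info("wrist"))
E
```

```text
6:    return np.stack([x,-y,-np.ones_like(x)],-1) @ R.from_rotvec(info['attitude']).as_matrix().T
10:    return np.stack([a*s,-b*s,-np.cos(r)],-1) @ R.from_rotvec(info['attitude']).as_matrix().T
top anvil 371 ztop 0.0958 rect [530.7 161.9  42.5  40.8  89.2] circ [530.7 162.2  22. ]
top dome 203 ztop 0.0922 rect [541.7  67.5  27.   27.6  89.7] circ [541.7  68.   15. ]
top ridge 392 ztop 0.0896 rect [520.1 256.3  42.1  28.1  81. ] circ [518.6 255.8  22.7]
top holder 2131 ztop 0.0595 rect [ 543.4 -213.1   76.7   77.4   11.1] circ [ 543.9 -213.3   53.5]
top small 1401 ztop 0.0456 rect [ 369.8 -165.2   58.5   59.5    1.3] circ [ 370.2 -165.5   41.1]
scene anvil 1070 ztop 0.0956 rect [531.9 164.4  47.   41.5  47.6] circ [531.9 164.9  23.9]
scene dome 509 ztop 0.0898 rect [544.9  71.9  33.2  28.5  50.5] circ [544.7  72.2  16.8]
scene ridge 1326 ztop 0.0881 rect [525.5 256.8  43.9  28.5  83.7] circ [526.  257.5  24.9]
scene holder 1956 ztop 0.0595 rect [ 543.7 -208.5   81.1   81.2   11.1] circ [ 543.4 -207.6   55.6]
scene small 742 ztop 0.0461 rect [ 363.8 -167.1   63.7   64.9    0. ] circ [ 364.2 -165.    43. ]
rack ((526.0139770507812, 162.0476531982422), (84.67912292480469, 283.9725646972656), 6.856083393096924)
[[-0.975  0.223 -0.001]
 [ 0.223  0.975 -0.001]
 [ 0.    -0.001 -1.   ]] {'fx': 309.70691628693146, 'fy': 309.70691628693146, 'cx': 317.16618839033487, 'cy': 198.40047531121843, 'xyz': array([0.03774505, 0.53049145, 0.38421021]), 'attitude': array([-0.2694801 , -0.21328744,  1.33452915])}
```

```bash
cat >> h.py <<'E'
def plan(target,yaw_y=None,n=None,step=.036):
    """rows (tool frame) from measured pose to target xyz, tool down, jaw axis at yaw_y rad"""
    s=ctrl.sense(); p=np.array(s['position']); M=R.from_rotvec(s['tcp_rot'])
    if yaw_y is None: goal=M
    else:
        c,k=np.cos(yaw_y),np.sin(yaw_y); goal=R.from_matrix(np.array([[-k,c,0],[c,k,0],[0,0,-1.]]))
    rv=(M.inv()*goal).as_rotvec(); d=np.array(target)-p
    n=n or int(max(np.ceil(np.linalg.norm(d)/step),np.ceil(np.linalg.norm(rv)/.12),1))
    print("t",round(s['t'],2),"p",p.round(4),"dist",d.round(4),"rows",n,"F",s['ft_force'].round(1))
    for k in range(n):
        Mk=M*R.from_rotvec(rv*k/n)
        print([[float(x) for x in Mk.inv().apply(d/n).round(4)],[float(x) for x in (rv/n).round(3)]])
E
python3 -c "
from h import *
plan((.531,.1625,.2),np.radians(6.5))"
```

```text
t 0.1 p [0.1169 0.5116 0.2145] dist [ 0.4141 -0.3491 -0.0145] rows 16 F [ 0.3 -0.1  0.2]
[[-0.0301, -0.0155, 0.0009], [-0.0, 0.0, 0.077]]
[[-0.0312, -0.0131, 0.0009], [-0.0, 0.0, 0.077]]
[[-0.0321, -0.0107, 0.0009], [-0.0, 0.0, 0.077]]
[[-0.0328, -0.0082, 0.0009], [-0.0, 0.0, 0.077]]
[[-0.0334, -0.0056, 0.0009], [-0.0, 0.0, 0.077]]
[[-0.0337, -0.0031, 0.0009], [-0.0, 0.0, 0.077]]
[[-0.0338, -0.0005, 0.0009], [-0.0, 0.0, 0.077]]
[[-0.0338, 0.0022, 0.0009], [-0.0, 0.0, 0.077]]
[[-0.0335, 0.0047, 0.0009], [-0.0, 0.0, 0.077]]
[[-0.033, 0.0073, 0.0009], [-0.0, 0.0, 0.077]]
[[-0.0324, 0.0098, 0.0009], [-0.0, 0.0, 0.077]]
[[-0.0315, 0.0123, 0.0009], [-0.0, 0.0, 0.077]]
[[-0.0305, 0.0147, 0.0009], [-0.0, 0.0, 0.077]]
[[-0.0293, 0.017, 0.0009], [-0.0, 0.0, 0.077]]
[[-0.0279, 0.0192, 0.0009], [-0.0, 0.0, 0.077]]
[[-0.0263, 0.0213, 0.0009], [-0.0, 0.0, 0.077]]
```

Emit:
move_arm(steps=[[[-0.03, -0.0155, 0.001], [0, 0, 0.077]], [[-0.031, -0.013, 0.001], [0, 0, 0.077]], [[-0.032, -0.0105, 0.001], [0, 0, 0.077]], [[-0.033, -0.008, 0.001], [0, 0, 0.077]], [[-0.0335, -0.0055, 0.001], [0, 0, 0.077]]], hand=1)

```text
t: 0.52
position: [0.2459, 0.401, 0.2075]
tcp_rot: [-0.95, -2.992, 0.005]
ft_force: [-0.8, -0.2, 0.3]
finger_gap: 0.0879
```

Emit:
move_arm(steps=[[[-0.0335, -0.003, 0.001], [0, 0, 0.077]], [[-0.034, -0.0005, 0.001], [0, 0, 0.077]], [[-0.034, 0.002, 0.001], [0, 0, 0.077]], [[-0.0335, 0.0045, 0.001], [0, 0, 0.077]], [[-0.033, 0.007, 0.001], [0, 0, 0.077]]])

```text
t: 0.93
position: [0.3779, 0.2828, 0.2013]
tcp_rot: [-1.531, -2.74, 0.008]
ft_force: [0.1, 0.6, -0.0]
finger_gap: 0.0885
```

```bash
python3 -c "
from h import *
plan((.531,.1625,.2),np.radians(6.5))"
```

```text
t 0.93 p [0.3779 0.2828 0.2013] dist [ 0.1531 -0.1203 -0.0013] rows 6 F [ 0.1  0.6 -0. ]
[[-0.0305, 0.0112, 0.0002], [-0.001, 0.0, 0.073]]
[[-0.0296, 0.0134, 0.0002], [-0.001, 0.0, 0.073]]
[[-0.0285, 0.0155, 0.0002], [-0.001, 0.0, 0.073]]
[[-0.0273, 0.0176, 0.0002], [-0.001, 0.0, 0.073]]
[[-0.0259, 0.0195, 0.0002], [-0.001, 0.0, 0.073]]
[[-0.0244, 0.0214, 0.0002], [-0.001, 0.0, 0.073]]
```

Emit:
move_arm(steps=[[[-0.032, 0.011, 0], [-0.001, 0, 0.075]], [[-0.031, 0.0135, 0], [-0.001, 0, 0.075]], [[-0.03, 0.0155, 0], [-0.001, 0, 0.075]], [[-0.029, 0.018, 0], [-0.001, 0, 0.075]], [[-0.027, 0.02, 0], [-0.001, 0, 0.075]]])

```text
t: 1.35
position: [0.5125, 0.167, 0.1997]
tcp_rot: [-2.041, -2.387, 0.005]
ft_force: [1.5, 0.0, 0.4]
finger_gap: 0.0881
```

```bash
python3 -c "
from h import *
plan((.531,.1625,.2),np.radians(6.5))"
```

```text
t 1.35 p [0.5125 0.167  0.1997] dist [ 0.0185 -0.0045  0.0003] rows 1 F [1.5 0.  0.4]
[[-0.0073, 0.0176, -0.0003], [-0.003, 0.002, 0.043]]
```

Emit:
move_arm(steps=[[[-0.007, 0.0175, 0], [-0.002, 0.002, 0.043]], [[0, 0, 0], [0, 0, 0]], [[0, 0, 0], [0, 0, 0]]])

```text
t: 1.6
position: [0.5349, 0.1573, 0.1977]
tcp_rot: [-2.105, -2.329, 0.004]
ft_force: [-0.4, 0.5, 0.0]
finger_gap: 0.0879
```

Run:
```python
from h import *
plan((.531,.1625,.2),np.radians(6.5))
i=viewer.camera_info("wrist"); p,d=viewer.grab_frame("wrist"); np.savez("w1.npz",p=p,d=d,**i)
cv2.imwrite("pics/w1.png",p[:,:,::-1])
s=ctrl.sense(); M=R.from_rotvec(s['tcp_rot'])
# project predicted tops
def proj(P):
    q=R.from_rotvec(i['attitude']).inv().apply(np.array(P)-i['xyz']); th=np.arctan2(np.hypot(q[0],q[1]),-q[2]); a=np.arctan2(-q[1],q[0])
    return i['cx']+i['fx']*th*np.cos(a), i['cy']+i['fy']*th*np.sin(a)
print("anvil px",proj((.531,.1625,.095)),"tcp px",proj(s['position']))
hsv=cv2.cvtColor(p,cv2.COLOR_RGB2HSV); V,U=np.mgrid[0:400,0:640]; w=wray(i,U,V)
print("depth range",d.min(),d.max())
```

```text
t 1.6 p [0.5349 0.1573 0.1977] dist [-0.0039  0.0052  0.0023] rows 1 F [-0.4  0.5  0. ]
[[0.0056, -0.0033, -0.0023], [-0.003, 0.0, -0.013]]
anvil px (np.float64(313.52961665300006), np.float64(184.48376219670374)) tcp px (np.float64(315.9528124814973), np.float64(238.96954717586917))
depth range 0.0 1.3447611
```

View pics/w1.png

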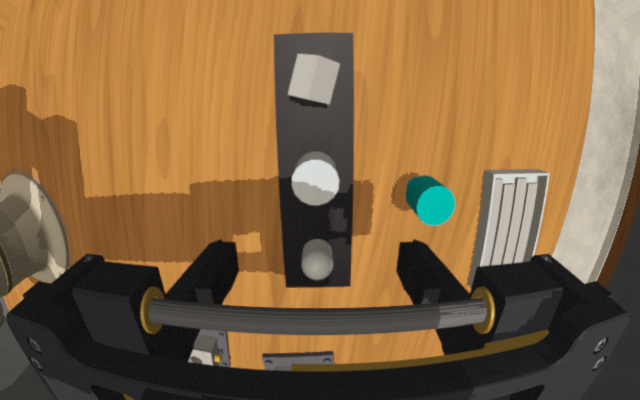

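The wrist picture shows the anvil's flat disc at about (316,182). It sits sideways midway between the fingertips (237 and 398), with the dome at (317,260), the ridge at (315,78) and the turquoise decoy at (433,203). I'll refine the anvil's position from this view.

Run:
```python
from h import *
f=np.load("w1.npz"); p,d=f['p'],f['d']; i={k:f[k] for k in ('fx','fy','cx','cy','xyz','attitude')}
V,U=np.mgrid[0:400,0:640]; r=wray(i,U,V); fw=R.from_rotvec(i['attitude']).apply([0,0,-1])
P=i['xyz']+r*(d/(r@fw))[...,None]
hsv=cv2.cvtColor(p,cv2.COLOR_RGB2HSV); bright=(hsv[...,1]<50)&(hsv[...,2]>100)
for nm,(u,v),z,h in (("anvil",(316,182),.095,.045),("dome",(317,260),.09,0),("ridge",(315,78),.09,0)):
    m=np.zeros((400,640),bool); m[v-32:v+32,u-30:u+30]=1
    m&=(P[...,2]>.088)&(d>0)
    print(nm,m.sum(),P[m][:,2].max().round(4) if m.any() else None,P[m][:,:2].mean(0).round(4) if m.any() else None)
    if nm=="anvil":
        cs,_=cv2.findContours(m.astype(np.uint8),0,1); c=max(cs,key=len)[:,0,:]; print("u",c[:,0].min(),c[:,0].max(),"v",c[:,1].min(),c[:,1].max())
        W=onz(i,wray(i,c[:,0],c[:,1]),.095)[:,:2].astype(np.float32)*1000
        print(cv2.fitEllipse(W),cv2.minEnclosingCircle(W))
blk=(p.max(2)<75); blk[:, :265]=0; blk[:,362:]=0; blk[290:]=0; blk[:25]=0
cs,_=cv2.findContours(blk.astype(np.uint8),0,1); c=max(cs,key=cv2.contourArea)[:,0,:]
print("rack",cv2.minAreaRect(onz(i,wray(i,c[:,0],c[:,1]),.05)[:,:2].astype(np.float32)*1000))
```

```text
anvil 1730 0.0972 [0.5319 0.1654]
u 292 339 v 159 204
((531.87158203125, 165.07798767089844), (42.27225875854492, 43.54024887084961), 0.40750423073768616) ((531.9384155273438, 165.1300048828125), 22.42144775390625)
dome 440 0.0954 [0.5429 0.0728]
ridge 712 0.0972 [0.5209 0.2587]
rack ((535.27587890625, 137.21939086914062), (79.31729888916016, 232.19000244140625), 6.478353023529053)
```

```bash
python3 -c "
from h import *
plan((.5317,.164,.062),np.radians(6.5))"
```

```text
t 1.65 p [0.5346 0.1576 0.1977] dist [-0.0029  0.0064 -0.1357] rows 4 F [ 0.4  0.1 -0.6]
[[0.0017, -0.0004, 0.0339], [-0.001, 0.0, -0.003]]
[[0.0017, -0.0005, 0.0339], [-0.001, 0.0, -0.003]]
[[0.0017, -0.0005, 0.0339], [-0.001, 0.0, -0.003]]
[[0.0017, -0.0005, 0.0339], [-0.001, 0.0, -0.003]]
```

Emit:
move_arm(steps=[[[0.003, -0.001, 0.025], [-0.001, 0, -0.003]], [[0.002, -0.001, 0.025], [-0.001, 0, -0.003]], [[0.002, 0, 0.025], [-0.001, 0, -0.003]], [[0.0, 0, 0.022], [-0.001, 0, -0.003]], [[0, 0, 0.005], [0, 0, 0]]])

```text
t: 2.07
position: [0.5282, 0.1687, 0.0949]
tcp_rot: [2.077, 2.353, 0.006]
ft_force: [-0.4, 1.0, 0.4]
finger_gap: 0.0878
```

```bash
python3 -c "
from h import *
plan((.5317,.164,.062),np.radians(6.5))"
```

```text
t 2.07 p [0.5282 0.1687 0.0949] dist [ 0.0035 -0.0047 -0.0329] rows 1 F [-0.4  1.   0.4]
[[-0.005, 0.0027, 0.0329], [0.005, 0.0, 0.011]]
```

Emit:
move_arm(steps=[[[-0.003, 0.002, 0.015], [0.003, 0, 0.007]], [[-0.001, 0.001, 0.012], [0.002, 0, 0.003]], [[0, 0, 0], [0, 0, 0]], [[0, 0, 0], [0, 0, 0]]])

```text
t: 2.4
position: [0.5297, 0.1676, 0.0684]
tcp_rot: [-2.084, -2.35, 0.0]
ft_force: [0.3, -0.5, 0.7]
finger_gap: 0.0881
```

```bash
python3 -c "
from h import *
plan((.5317,.164,.062),np.radians(6.5))"
```

```text
t 2.4 p [0.5297 0.1676 0.0684] dist [ 0.002  -0.0036 -0.0064] rows 1 F [ 0.3 -0.5  0.7]
[[-0.0038, 0.0016, 0.0064], [-0.001, -0.0, 0.007]]
```

Emit:
move_arm(steps=[[[-0.004, 0.002, 0.007], [0, 0, 0.007]], [[0, 0, 0], [0, 0, 0]], [[0, 0, 0], [0, 0, 0]]])

```text
t: 2.65
position: [0.5333, 0.1641, 0.0633]
tcp_rot: [2.09, 2.342, 0.004]
ft_force: [0.2, -0.4, 0.5]
finger_gap: 0.0879
```

Run:
```python
from h import *
plan((.5317,.164,.062),np.radians(6.5))
i=viewer.camera_info("wrist"); p,d=viewer.grab_frame("wrist")
s=ctrl.sense();M=R.from_rotvec(s['tcp_rot'])
V,U=np.mgrid[0:400,0:640]; r=wray(i,U,V); fw=R.from_rotvec(i['attitude']).apply([0,0,-1])
P=i['xyz']+r*(d/(r@fw))[...,None]
Q=M.inv().apply((P-s['position']).reshape(-1,3)).reshape(P.shape)
m=(abs(P[...,2]-.095)<.005)&(abs(Q[...,0])<.035)&(abs(Q[...,1])<.035)&(d>0)
print(m.sum(),"centre tool",Q[m].mean(0).round(4),"ext",Q[m].min(0).round(4),Q[m].max(0).round(4), P[m].mean(0).round(4))
cv2.imwrite("pics/w2.png",p[:,:,::-1])
```

```text
t 2.65 p [0.5333 0.1641 0.0633] dist [-0.0016 -0.0001 -0.0013] rows 1 F [ 0.2 -0.4  0.5]
[[0.0001, -0.0016, 0.0013], [0.003, -0.0, 0.0]]
4960 centre tool [ 0.0027 -0.0009 -0.0315] ext [-0.0212 -0.0225 -0.0335] [ 0.0228  0.0209 -0.0268] [0.5319 0.1666 0.0948]
```

View pics/w2.png

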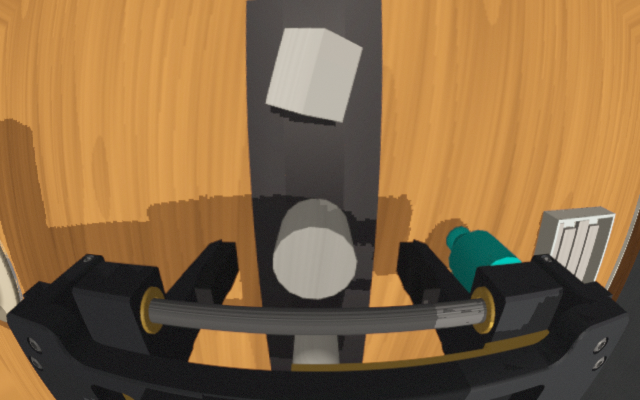

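The anvil's disc at (315,258) is centred between the open fingers, within about 1 mm in the tool frame, and the fingertips are above the rack top. I'm closing the gripper.

Emit:
move_arm(steps=[[[0, -0.001, 0], [0, 0, 0]], [[0, 0, 0], [0, 0, 0]], [[0, 0, 0], [0, 0, 0]], [[0, 0, 0], [0, 0, 0]], [[0, 0, 0], [0, 0, 0]]], hand=-1)

```text
t: 3.12
position: [0.5326, 0.1639, 0.0645]
tcp_rot: [2.09, 2.341, 0.006]
ft_force: [0.1, -0.1, 0.3]
finger_gap: 0.057
```

Emit:
move_arm(steps=[[[0, 0, 0], [0, 0, 0]], [[0, 0, 0], [0, 0, 0]], [[0, 0, 0], [0, 0, 0]]])

```text
t: 3.37
position: [0.5325, 0.164, 0.0646]
tcp_rot: [2.09, 2.341, 0.006]
ft_force: [0.3, -0.3, 0.2]
finger_gap: 0.0414
```

```bash
python3 -c "
from h import *
s=ctrl.sense(); print(s['finger_gap'])
plan((.531,.163,.16),np.radians(6.5),n=5)"
```

```text
0.0414044906153181
t 3.37 p [0.5325 0.164  0.0646] dist [-0.0015 -0.001   0.0954] rows 5 F [ 0.3 -0.3  0.2]
[[-0.0002, -0.0002, -0.0191], [0.001, -0.0, 0.0]]
[[-0.0002, -0.0002, -0.0191], [0.001, -0.0, 0.0]]
[[-0.0002, -0.0003, -0.0191], [0.001, -0.0, 0.0]]
[[-0.0002, -0.0003, -0.0191], [0.001, -0.0, 0.0]]
[[-0.0002, -0.0003, -0.0191], [0.001, -0.0, 0.0]]
```

Emit:
move_arm(steps=[[[0, 0, 0], [0.002, 0, 0]], [[0, 0, 0], [0.001, 0, 0]], [[0, 0, 0], [0, 0, 0]]])

```text
t: 3.62
position: [0.5325, 0.164, 0.0646]
tcp_rot: [2.091, 2.343, 0.002]
ft_force: [-1.2, -0.5, 0.7]
finger_gap: 0.0418
```

```bash
cat >> h.py <<'E'
def look(name,z=None,w=.04):
    s=ctrl.sense(); M=R.from_rotvec(s['tcp_rot']); i=viewer.camera_info("wrist"); p,d=viewer.grab_frame("wrist")
    V,U=np.mgrid[0:400,0:640]; r=wray(i,U,V); fw=R.from_rotvec(i['attitude']).apply([0,0,-1])
    P=i['xyz']+r*(d/(r@fw))[...,None]; Q=((P-s['position'])@M.as_matrix())
    cv2.imwrite(f"pics/{name}.png",p[:,:,::-1])
    return s,M,i,p,d,P,Q
E
python3 - <<'E'
from h import *
s,M,i,p,d,P,Q=look("w3")
hsv=cv2.cvtColor(p,cv2.COLOR_RGB2HSV); b=(hsv[...,1]<50)&(hsv[...,2]>95)
m=b&(Q[...,2]<-.025)&(Q[...,2]>-.042)&(abs(Q[...,0])<.03)&(abs(Q[...,1])<.03)&(d>0)
print(s['t'],s['finger_gap'],s['position'],m.sum(),Q[m].mean(0).round(4),Q[m].min(0).round(4),Q[m].max(0).round(4))
E
```

```text
3.6167 0.041830321668213793 [0.53254911 0.16397599 0.06460184] 4894 [ 0.0028  0.0005 -0.0302] [-0.0211 -0.0204 -0.0333] [ 0.023   0.0217 -0.025 ]
```

View pics/w3.png

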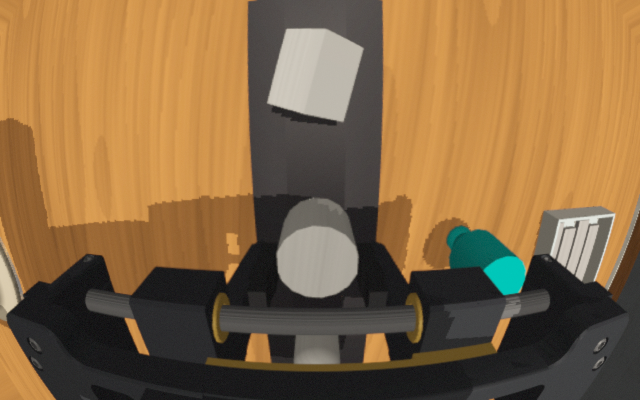

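The fingers are closed on the head (disc at (317,258), gap steady at 41.8 mm, presumably pad compression). The grip line is about 33 mm above the head's underside. I'm lifting.

Emit:
move_arm(steps=[[[0, 0, -0.012], [0, 0, 0]], [[0, 0, -0.025], [0, 0, 0]], [[0, 0, -0.03], [0, 0, 0]], [[0, 0, -0.03], [0, 0, 0]], [[0, 0, -0.02], [0, 0, 0]]])

```text
t: 4.08
position: [0.5287, 0.1635, 0.1789]
tcp_rot: [-2.086, -2.336, 0.016]
ft_force: [0.7, 1.3, -1.9]
finger_gap: 0.0417
```

```bash
python3 -c "
from h import *
s=ctrl.sense(); print(s['finger_gap'])
plan((.5437,-.211,.175),np.radians(6.5))"
```

```text
0.04171479982745745
t 4.08 p [0.5287 0.1635 0.1789] dist [ 0.015  -0.3745 -0.0039] rows 11 F [ 0.7  1.3 -1.9]
[[-0.034, -0.0025, 0.0004], [-0.001, -0.0, -0.0]]
[[-0.034, -0.0025, 0.0004], [-0.001, -0.0, -0.0]]
[[-0.034, -0.0025, 0.0004], [-0.001, -0.0, -0.0]]
[[-0.034, -0.0025, 0.0004], [-0.001, -0.0, -0.0]]
[[-0.034, -0.0025, 0.0004], [-0.001, -0.0, -0.0]]
[[-0.034, -0.0025, 0.0004], [-0.001, -0.0, -0.0]]
[[-0.034, -0.0025, 0.0004], [-0.001, -0.0, -0.0]]
[[-0.034, -0.0025, 0.0004], [-0.001, -0.0, -0.0]]
[[-0.034, -0.0025, 0.0004], [-0.001, -0.0, -0.0]]
[[-0.034, -0.0025, 0.0004], [-0.001, -0.0, -0.0]]
[[-0.034, -0.0025, 0.0004], [-0.001, -0.0, -0.0]]
```

Emit:
move_arm(steps=[[[-0.025, -0.002, 0], [0, 0, 0]], [[-0.035, -0.0025, 0], [0, 0, 0]], [[-0.037, -0.0025, 0], [0, 0, 0]], [[-0.037, -0.0025, 0], [0, 0, 0]], [[-0.037, -0.0025, 0], [-0.002, 0, 0]]])

```text
t: 4.5
position: [0.5372, -0.0071, 0.183]
tcp_rot: [-2.076, -2.352, 0.004]
ft_force: [1.7, 0.0, -3.2]
finger_gap: 0.0417
```

Emit:
move_arm(steps=[[[-0.037, -0.0025, 0], [-0.002, 0, 0]], [[-0.037, -0.0025, 0], [0, 0, 0]], [[-0.037, -0.0025, 0], [0, 0, 0]], [[-0.037, -0.0025, 0], [0, 0, 0]], [[-0.037, -0.0025, 0], [0, 0, 0]]])

```text
t: 4.92
position: [0.5454, -0.2008, 0.1807]
tcp_rot: [-2.074, -2.35, 0.002]
ft_force: [0.9, -0.4, -2.6]
finger_gap: 0.0416
```

```bash
python3 -c "
from h import *
s=ctrl.sense(); print(s['finger_gap'])
plan((.545,-.29,.175),np.radians(6.5))"
```

```text
0.04162821345012805
t 4.92 p [ 0.5454 -0.2008  0.1807] dist [-0.0004 -0.0892 -0.0057] rows 3 F [ 0.9 -0.4 -2.6]
[[-0.0295, -0.0038, 0.0018], [-0.002, -0.001, 0.004]]
[[-0.0295, -0.0037, 0.0018], [-0.002, -0.001, 0.004]]
[[-0.0295, -0.0036, 0.0019], [-0.002, -0.001, 0.004]]
```

Emit:
move_arm(steps=[[[-0.03, -0.004, 0.001], [0, 0, 0.004]], [[-0.025, -0.0035, 0.001], [0, 0, 0.004]], [[-0.015, -0.003, 0.001], [0, 0, 0.004]], [[0, 0, 0], [0, 0, 0]], [[0, 0, 0], [0, 0, 0]]])

```text
t: 5.33
position: [0.5404, -0.2824, 0.1733]
tcp_rot: [-2.095, -2.324, 0.005]
ft_force: [0.1, 0.8, -2.4]
finger_gap: 0.0413
```

Run:
```python
from h import *
s,M,i,p,d,P,Q=look("w4"); s=ctrl.sense(); print(s['position'],M.as_matrix()[:,2].round(4))
np.savez("w4.npz",p=p,d=d,P=P,Q=Q,**i)
```

```text
[ 0.54042526 -0.28210947  0.17322944] [-0.0111  0.0059 -0.9999]
```

View pics/w4.png

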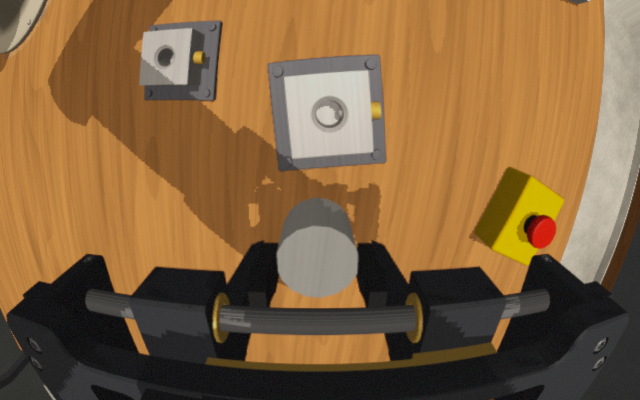

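The wrist view shows the large holder's bore at (330,113) with the small holder apart at (166,56). The held anvil's disc is at (317,257) and the fingers look even on it. I'll measure the bore and the disc in the tool frame.

```bash
cat > m.py <<'E'
from h import *
import sys
f=np.load(sys.argv[1]); p,d,P,Q=f['p'],f['d'],f['P'],f['Q']; i={k:f[k] for k in ('fx','fy','cx','cy','xyz','attitude')}
bu,bv=int(sys.argv[2]),int(sys.argv[3]); s=ctrl.sense()
V,U=np.mgrid[0:400,0:640]; hsv=cv2.cvtColor(p,cv2.COLOR_RGB2HSV)
# holder top face
m=((abs(P[...,2]-.06)<.008)&(d>0)&(hypot:=np.hypot(U-bu,V-bv)<75)&(hsv[...,1]<60)&(hsv[...,2]>120)).astype(np.uint8)
print("face z",np.median(P[...,2][m>0]).round(4))
cs,h=cv2.findContours(m,cv2.RETR_CCOMP,cv2.CHAIN_APPROX_NONE); c=max(cs,key=cv2.contourArea)[:,0,:]
W=lambda c,z: (onz(i,wray(i,c[:,0],c[:,1]),z)[:,:2]*1000).astype(np.float32)
r=cv2.minAreaRect(W(c,.06)); print("face rect",np.round(np.hstack([np.ravel(x) for x in r]),1))
for k,c in enumerate(cs):
    if h[0][k][3]>=0 and len(c)>30: e=cv2.fitEllipse(W(c[:,0,:],.06)); print("hole",np.round(np.hstack([np.ravel(x) for x in e]),1))
# disc in tool frame
m=(abs(Q[...,2]+.0305)<.006)&(abs(Q[...,0])<.03)&(abs(Q[...,1])<.0225)&(d>0)&(hsv[...,1]<60)&(hsv[...,2]>75)
A=np.c_[Q[m][:,:2],np.ones(m.sum())]; 
for _ in range(6):
    k=np.linalg.lstsq(A,Q[m][:,2],rcond=None)[0]; res=np.abs(Q[...,2]-(Q[...,0]*k[0]+Q[...,1]*k[1]+k[2])); m=(res<.002)&(abs(Q[...,0])<.03)&(abs(Q[...,1])<.0225)&(d>0)&(hsv[...,1]<60)&(hsv[...,2]>75); A=np.c_[Q[m][:,:2],np.ones(m.sum())]
print("disc plane tool",k.round(4),m.sum())
cs,_=cv2.findContours(m.astype(np.uint8),0,cv2.CHAIN_APPROX_NONE); c=max(cs,key=cv2.contourArea)[:,0,:]
print("disc px",c.min(0),c.max(0)); Qc=Q[c[:,1],c[:,0]][:,:2].astype(np.float32)*1000
print("disc tool",cv2.fitEllipse(Qc),cv2.minEnclosingCircle(Qc))
E
python3 m.py w4.npz 330 113
```

```text
face z 0.0599
face rect [ 543.4 -211.6   76.4   76.9   10.9]
hole [ 543.  -211.5   26.    26.9   90.2]
disc plane tool [ 0.0011  0.0068 -0.0303] 4657
disc px [277 224] [358 296]
disc tool ((1.1055331230163574, 0.5421156883239746), (42.25986862182617, 42.50965118408203), 78.96403503417969) ((0.8823515772819519, 0.48585882782936096), 22.031118392944336)
```

```bash
python3 -c "
from h import *
plan((.5428,-.2126,.15),np.radians(6.5))"
```

```text
t 5.38 p [ 0.5404 -0.2821  0.1732] dist [ 0.0024  0.0695 -0.0232] rows 3 F [-0.5  0.4 -2.9]
[[0.0229, 0.0033, 0.0079], [-0.004, -0.002, -0.003]]
[[0.0229, 0.0033, 0.0078], [-0.004, -0.002, -0.003]]
[[0.0229, 0.0034, 0.0078], [-0.004, -0.002, -0.003]]
```

Emit:
move_arm(steps=[[[0.023, 0.0035, 0.005], [-0.004, -0.002, -0.003]], [[0.023, 0.0035, 0.005], [-0.004, -0.002, -0.003]], [[0.02, 0.003, 0.005], [-0.004, -0.002, -0.003]], [[0, 0, 0.003], [0, 0, 0]], [[0, 0, 0], [0, 0, 0]]])

```text
t: 5.8
position: [0.5433, -0.2073, 0.1546]
tcp_rot: [-2.086, -2.348, -0.004]
ft_force: [0.6, -0.4, -3.5]
finger_gap: 0.0417
```

```bash
python3 -c "
from h import *
plan((.5428,-.2126,.125),np.radians(6.5))"
```

```text
t 5.8 p [ 0.5433 -0.2073  0.1546] dist [-0.0005 -0.0053 -0.0296] rows 1 F [ 0.6 -0.4 -3.5]
[[-0.0053, -0.0012, 0.0296], [0.001, -0.002, 0.005]]
```

Emit:
move_arm(steps=[[[-0.003, -0.001, 0.01], [0.001, -0.002, 0.004]], [[-0.0015, 0, 0.01], [0, 0, 0]], [[0, 0, 0.008], [0, 0, 0]], [[0, 0, 0], [0, 0, 0]], [[0, 0, 0], [0, 0, 0]]])

```text
t: 6.22
position: [0.5429, -0.2124, 0.1237]
tcp_rot: [2.091, 2.345, -0.0]
ft_force: [-0.4, 0.2, -1.4]
finger_gap: 0.0416
```

```bash
python3 -c "
from h import *
plan((.5428,-.2126,.115),np.radians(6.5))"
```

```text
t 6.22 p [ 0.5429 -0.2124  0.1237] dist [-0.0001 -0.0002 -0.0087] rows 1 F [-0.4  0.2 -1.4]
[[-0.0002, -0.0001, 0.0087], [0.0, 0.0, 0.001]]
```

Emit:
move_arm(steps=[[[0, 0, 0.006], [0, 0, 0]], [[0, 0, 0.006], [0, 0, 0]], [[0, 0, 0.005], [0, 0, 0]], [[0, 0, 0], [0, 0, 0]]])

```text
t: 6.55
position: [0.5428, -0.2134, 0.1048]
tcp_rot: [2.092, 2.343, -0.0]
ft_force: [-0.2, 0.3, -2.9]
finger_gap: 0.0412
```

```bash
python3 -c "
from h import *
plan((.5428,-.2126,.09),np.radians(6.5))"
```

```text
t 6.55 p [ 0.5428 -0.2134  0.1048] dist [-0.      0.0008 -0.0148] rows 1 F [-0.2  0.3 -2.9]
[[0.0008, 0.0001, 0.0148], [0.0, 0.0, -0.001]]
```

Stem tip is about 10 mm into the mouth with no contact force. I'm continuing slowly.

Emit:
move_arm(steps=[[[0.0008, 0, 0.004], [0, 0, 0]], [[0, 0, 0.004], [0, 0, 0]], [[0, 0, 0.004], [0, 0, 0]], [[0, 0, 0], [0, 0, 0]]])

```text
t: 6.88
position: [0.5428, -0.2126, 0.0917]
tcp_rot: [2.092, 2.343, 0.0]
ft_force: [-0.1, 0.0, -3.0]
finger_gap: 0.0421
```

```bash
python3 -c "
from h import *
plan((.5428,-.2126,.085),np.radians(6.5))"
```

```text
t 6.88 p [ 0.5428 -0.2126  0.0917] dist [-0.     -0.     -0.0067] rows 1 F [-0.1  0.  -3. ]
[[-0.0, -0.0, 0.0067], [0.0, 0.0, -0.001]]
```

Emit:
move_arm(steps=[[[0, 0, 0.003], [0, 0, 0]], [[0, 0, 0.003], [0, 0, 0]]])

```text
t: 7.05
position: [0.5429, -0.2128, 0.0859]
tcp_rot: [2.091, 2.342, -0.0]
ft_force: [-2.4, -0.6, 0.7]
finger_gap: 0.0418
```

Emit:
move_arm(steps=[[[0, 0, 0.003], [0, 0, 0]], [[0, 0, 0.003], [0, 0, 0]]])

```text
t: 7.22
position: [0.5429, -0.2134, 0.081]
tcp_rot: [2.09, 2.342, -0.002]
ft_force: [-4.5, 0.2, 9.2]
finger_gap: 0.0419
```

Emit:
move_arm(steps=[[[0.0005, 0, 0.003], [0, 0, 0]], [[0, 0, 0.003], [0, 0, 0]]])

```text
t: 7.38
position: [0.5428, -0.2134, 0.0763]
tcp_rot: [2.089, 2.341, -0.004]
ft_force: [-2.5, 0.6, -0.5]
finger_gap: 0.0418
```

```bash
python3 -c "
from h import *
plan((.5428,-.2126,.0747),np.radians(6.5)); print(ctrl.sense()['wrist_torque'])"
```

```text
t 7.38 p [ 0.5428 -0.2134  0.0763] dist [ 0.      0.0008 -0.0016] rows 1 F [-2.5  0.6 -0.5]
[[0.0008, 0.0001, 0.0016], [0.001, 0.004, 0.0]]
[-0.00346206  0.67989769 -0.03537145]
```

The force rose to 9 N and then fell away, so the ball has clicked over. About 1.6 mm is left; I'll press gently until the force builds at home.

Emit:
move_arm(steps=[[[0.0005, 0, 0.0015], [0, 0.002, 0]], [[0, 0, 0.0015], [0, 0, 0]], [[0, 0, 0.0015], [0, 0, 0]]])

```text
t: 7.63
position: [0.5427, -0.2131, 0.0745]
tcp_rot: [2.089, 2.342, -0.002]
ft_force: [-8.9, 4.1, 16.8]
finger_gap: 0.042
```

```bash
python3 -c "
from h import *
plan((.5428,-.2126,.0747),np.radians(6.5)); print(ctrl.sense()['wrist_torque'])"
```

```text
t 7.63 p [ 0.5427 -0.2131  0.0745] dist [0.0001 0.0005 0.0002] rows 1 F [-8.9  4.1 16.8]
[[0.0005, 0.0001, -0.0002], [0.001, 0.003, 0.001]]
[0.58760552 1.63131189 0.02188653]
```

Emit:
move_arm(steps=[[[0, 0, 0.002], [0, 0, 0]], [[0, 0, 0.002], [0, 0, 0]]])

```text
t: 7.8
position: [0.5428, -0.2131, 0.0745]
tcp_rot: [2.088, 2.342, -0.003]
ft_force: [-9.7, 4.3, 18.5]
finger_gap: 0.0415
```

```bash
python3 - <<'E'
from h import *
s,M,i,p,d,P,Q=look("w5"); np.savez("w5.npz",p=p,d=d,P=P,Q=Q,**i); print(s['position'],s['ft_force'])
E
python3 m.py w5.npz 317 257
python3 - <<'E'
from h import *
f=np.load("w5.npz"); P,Q=f['P'],f['Q']; m=(abs(Q[...,2]+.0303)<.004)&(np.hypot(Q[...,0],Q[...,1])<.018); print("top z world",np.median(P[m][:,2]))
E
```

```text
[ 0.54275146 -0.21314266  0.0745046 ] [-9.74490027  4.30643298 18.5285404 ]
face z 0.0599
face rect [ 542.4 -202.    77.2   40.9    5.3]
disc plane tool [-0.0065  0.0105 -0.0305] 4674
disc px [276 223] [358 296]
disc tool ((1.0359930992126465, 0.39183732867240906), (42.293121337890625, 42.838680267333984), 126.6055679321289) ((0.48250433802604675, 0.15509575605392456), 22.52731704711914)
top z world 0.105038436023517
```

The head's top is at z = 0.105, which is home, and pressing harder gives no more travel. I'm releasing and rising.

Emit:
move_arm(steps=[[[0, 0, 0], [0, 0, 0]], [[0, 0, 0], [0, 0, 0]], [[0, 0, 0], [0, 0, 0]], [[0, 0, 0], [0, 0, 0]], [[0, 0, 0], [0, 0, 0]]], hand=1)

```text
t: 8.27
position: [0.5442, -0.2135, 0.0756]
tcp_rot: [2.085, 2.339, 0.0]
ft_force: [0.2, 0.6, -0.2]
finger_gap: 0.0729
```

Emit:
move_arm(steps=[[[0, 0, 0], [0, 0, 0]], [[0, 0, 0], [0, 0, 0]], [[0, 0, 0], [0, 0, 0]], [[0, 0, 0], [0, 0, 0]]])

```text
t: 8.6
position: [0.5443, -0.2135, 0.0749]
tcp_rot: [2.085, 2.339, 0.0]
ft_force: [-0.1, -0.7, -0.1]
finger_gap: 0.0882
```

Open and touching nothing. I'll rise straight up, then go sideways for a clear view.

Emit:
move_arm(steps=[[[0, 0, -0.015], [0, 0, 0]], [[0, 0, -0.025], [0, 0, 0]], [[0, 0, -0.03], [0, 0, 0]], [[0, 0, -0.03], [0, 0, 0]], [[0, 0, -0.02], [0, 0, 0]]])

```text
t: 9.02
position: [0.5413, -0.2115, 0.1939]
tcp_rot: [-2.088, -2.342, 0.002]
ft_force: [-0.7, 0.6, 1.0]
finger_gap: 0.0883
```

Emit:
move_arm(steps=[[[-0.025, 0, 0], [0, 0, 0]], [[-0.03, 0, 0], [0, 0, 0]], [[-0.025, 0, 0], [0, 0, 0]], [[0, 0, 0], [0, 0, 0]], [[0, 0, 0], [0, 0, 0]]])

```text
t: 9.43
position: [0.5526, -0.2941, 0.2011]
tcp_rot: [2.083, 2.341, 0.0]
ft_force: [0.9, 0.3, 0.1]
finger_gap: 0.0878
```

Run:
```python
from h import *
s,M,i,p,d,P,Q=look("w6"); print(s['t'],s['position'],s['ft_force'])
m=(d>0)&(np.hypot(P[...,0]-.5432,P[...,1]+.2115)<.03)&(P[...,2]>.095)
A=np.c_[P[m][:,:2]-P[m][:,:2].mean(0),np.ones(m.sum())]; print("top z,tilt",np.linalg.lstsq(A,P[m][:,2],rcond=None)[0].round(4),"centre",P[m].mean(0).round(4),m.sum())
q,_=viewer.grab_frame("scene"); a=cv2.resize(q[100:370,180:500],(533,450)); b=cv2.resize(p,(720,450))[:,200:450]
cv2.imwrite("pics/fin.png",np.hstack([a,b])[:,:,::-1])
```

```text
9.4333 [ 0.55258783 -0.29410308  0.20112784] [0.89522701 0.34023207 0.11115519]
top z,tilt [-1.04e-02 -1.00e-04  1.05e-01] centre [ 0.5427 -0.2121  0.105 ] 2011
```

View pics/fin.png

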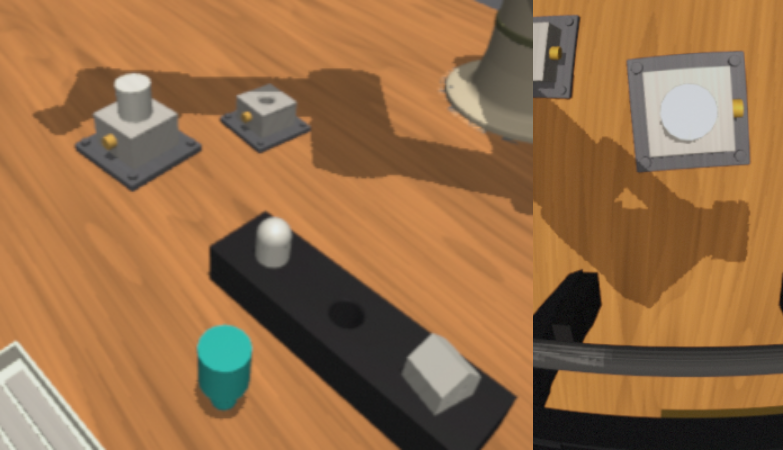

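The anvil stands flush on the large holder (scene crop (133,97), wrist crop (688,112)). Its rack hole is empty at (346,315), and the dome and ridge are still in place. The top is at z = 0.105, centred within 1 mm. I'm handing in.

```bash
python3 -c "
from workcell import job
print(job.sign_off())"
```

```text
the job is handed in; nothing more can be done
None
```

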